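# Shuttle the specimen dish under the stereo microscope

## Robot

A 6-joint arm with a two-finger parallel gripper is mounted at the origin on the work surface. World frame = base frame: x ahead of the robot, y to its left, z up, the work surface at z = 0. Lengths are in m, angles in rad, forces in N, time in s.
With the tool pointing down it reaches from about 0.375 to 0.9 m from the base axis. Payload 3.1 kg.
Tool frame: the origin (TCP) lies at the very end of the fingers, on their centre line; the grasp point (between the pads) lies 19 mm behind it (grip_depth is the distance from the TCP to the grasp point, in m); z points along the fingers, y is the line along which they close (so a half turn about z gives the same grasp; the last joint's range is limited). The gripper opens to 85 mm and grips with 20 to 120 N. Pads are 22 mm wide; open, the fingers measure 114 mm over their backs; the gripper's body (76 mm by 85 mm) begins 54 mm behind the grasp point. The pads swing forward as they close: fully open they stand 13 mm farther back than shut.
Start: joints at [1.081, 0.527, 1.433, -0, 1.181, -0.178], TCP at [0.191, 0.595, 0.231] pointing down, gripper open.
Joint ranges: [-3.08, 3.08], [-0.75, 2.2], [0.22, 2.44], [-1.43, 4.57], [0, 2.65], [-2.85, 2.85]. Speed limits (rad/s): [2.79, 2.79, 3.14, 3.14, 3.14, 3.14].

## Interface

Orientations are given as a unit quaternion [x, y, z, w].
In Python, from station import * gives the robot as it stands.
- The arm moves only by the tool apply_moves, never from a script. Its argument "plan" is a list of rows, each a list of 7 numbers: the shift along the tool's x, y, z in m, then the turn, a rotation vector about the tool's x, y, z in rad, then the gripper command: -1 is fully open, 1 is shut, values between are in proportion. In form: [[dx, dy, dz, wx, wy, wz, jaw], ...]. A call has 1 to 8 rows; each row shifts and turns the commanded pose from where the row before left it, along the tool's axes as they then stand; what a row does not reach is not made up. A row lasts 1/8 s, in which the tool goes at most 62.5 mm and 10.7 degrees, less where a joint would pass 70% of its speed; a pose out of reach is approached as far as the arm can. A call is refused whole if a number of a shift passes 0.0625 or a number of a turn 0.188, either way. A call with a gripper value outside its range is refused whole. The fingers move at their own pace and stop on an object; "force" is the grip in N (left out, the last holds). Time passes only in rows, so rows that do not move let the fingers close. It gives the time, the measured TCP pose, the force, the opening and the grip force at its end, in the units of the state.
- sense(): the state, without advancing time (a new reading comes with each control period).
- snapshot(name): name is "side" or "top" or "wrist"; returns the picture (400x640x3 uint8, red, green, blue); there is no depth.
- calibration(name): a dict with "camera_matrix" (3x3 intrinsics, pixels), "R" (3x3) and "t" (3): a world point X has camera coordinates R X + t; the wrist camera has in their place "mount" (4x4, takes a point from camera to tool coordinates, whose origin is the TCP and whose axes are the flange's). Camera axes: x right, y down, z forward; pixel columns grow to the right and rows downward; lengths in m; the calibration is good to about 2 mm. A picture is of the moment at which its call begins: read the wrist's pose just before it. calibration takes no time and is no camera call.
- sign_off(): hands the job in; it is judged then, once.
The state is a dict: "t": time; "q": joint angles; "qd": joint speeds; "tau": joint torques, N m; "tcp_pos": TCP position; "tool_rot": TCP orientation; "force": force on the tool from outside, world axes, zero at the start; "ft_torque": the same for the moment, N m; "finger_gap": opening from 0.0 (shut) to 1.0 (fully open); "gripper_force": force on a finger pad.
Only numpy, scipy, OpenCV 4.12 (cv2) and the standard library are available. Lean on these libraries where they do the work, as an engineer would, in place of code of your own. Each camera call takes 0.05 s, during which the arm holds its last target. There are 200 camera calls.

## Task

The specimen dish waits on the shuttle carriage of the stereo microscope, and the carriage is locked to its rail. With closed fingertips press the red release button on the carriage's tail and hold it down while you slide the carriage in under the microscope until it rests against its end stop, then let the button spring right up so that the carriage is locked there. Lift nothing: the dish stays seated in its recess, the microscope is not bumped, and the pots and other things stay where they are.

Things in the scene. Friction and masses are not known exactly. Their poses are not given: they have to be found in the camera images.
- button_top (a point): centre of the top of the red release button: ridged square cap 34 x 34 mm on the carriage's tail, pressed straight down; top 66 mm above the table when up, 56 mm fully down; 14 mm above its black housing (50 x 50 mm). On its end-stop side stands a fence; the other three sides are open. A fingertip pressing the cap carries the carriage along by friction, or may push on the fence.
- fence (a point): middle of the top edge of the black upright fence on the carriage, 80 mm above the table: 50 mm wide, 6 mm thick, 14 mm higher than the raised cap, its near face 23 mm from the cap's centre.
- release_button (a joint): how far the button is pressed, m: 0 up, 0.010 fully down. Spring 3.4 N at the start, 7.9 N at the bottom. Pressed more than about 7.2 mm it frees the carriage; let go, it springs up and locks in the rack (13 mm pitch). While it is up the lock holds the carriage (about 1 mm of play) against any reasonable push. At the end stop it pops fully up into the last tooth.
- carriage_nose (a point): centre of the leading edge of the aluminium carriage, 42 mm above the table, 216 mm ahead of the button's centre. The carriage is a 112 x 112 mm plate with the dish's recess and a tail 62 mm wide; it cannot leave its rails and slides with about 1 N of drag once freed.
- end_stop (a point): the point on the rail's end stop that carriage_nose meets when the carriage is fully home (the same height). Axes as the microscope's: the carriage slides along -y of this frame; the nose starts 77 to 118 mm away on the +y side.
- carriage: the carriage; origin at the centre of the underside of its plate, below the dish, 36 mm above the table; its y axis points back along the tail to the button (so it slides along its own -y).
- microscope: white stereo microscope fixed to the bench, one piece with base and rail. Origin on the table, mid-width of the rail; base 150 mm wide (x), from y = -250 to +150 mm, 22 mm high. Optical axis at x 0, y -170 mm: head within 50 mm of it, 162 to 320 mm high; eyepieces rise towards -x to 115 mm from it, 385 mm high; pillar at x 165, y -170 mm. Carriage home: button at x 0, y -10 mm.
- recess (a point): centre of the floor of the round recess (inside diameter 94 mm, rim 5.5 mm high) in the carriage, 48 mm above the table, where the dish sits.
- dish: clear closed petri dish with a pale pinkish-tan layer and a small specimen, 90 mm across, 15 mm high, loose in the recess; origin at the centre of its underside.
- blue_pot: sample pot with a blue lid, 57 mm across, 60 mm high, beside the rail; origin under its centre. Leave it.
- red_pot: sample pot with a red lid, 57 mm across, 60 mm high, beside the rail. Leave it.
- white_pot: sample pot with a white lid, 57 mm across, 60 mm high, beside the rail. Leave it.
- marker: white and blue marker pen 130 mm long, 15 mm thick, lying in front of the rail; origin under its middle. Leave it.
- big_jar: amber jar with a white lid, 84 mm across, 125 mm high. Leave it.
- dropper_bottle: small amber bottle, 36 mm across, 75 mm high. Leave it.
- slide_box: flat red box for slides, 100 x 170 x 39 mm. Leave it.
Things that resemble listed ones, but are neither listed nor needed, are in the scene too. Of the things that look like the dish, the middle-sized one is meant.

How it is judged:
By the outcome, as a careful person would: the job done as asked, in the order asked, and still so for the second after the job is handed in, with the robot touching nothing.
It also fails if it takes over 38 s, if anything falls off the work surface, if the arm or the gripper's body presses on something with over 40 N, if the wrist force passes 120 N, or if a joint passes its speed limit or range.

## Working session

There is one attempt and no reset: what is moved stays moved. The work goes in short steps, Python scripts to look and compute and a tool call to move; the robot and the scene stay as the last step left them, time stands still between calls to the robot, and variables do not carry over. Pictures are saved under pics/ and viewed, at most 10 in all, crops included, and the job is handed in when it is done.

Besides the shell and the picture viewer there is one more tool, called after "Emit:" in YAML: its name, and indented under it one key for each argument. apply_moves: Moves the arm, as the interface text tells. Its arguments: {"type":"object","properties":{"plan":{"type":"array"},"force":{"type":"number"}},"required":["plan"]}

```bash
mkdir -p pics; cat > h.py <<'E'
from station import *
import numpy as np, cv2
def ray(name,u,v):
    c=calibration(name);K=np.array(c["camera_matrix"]);R=np.array(c["R"]);t=np.array(c["t"])
    d=R.T@np.linalg.solve(K,[u,v,1.]);return -R.T@t,d
def onplane(name,u,v,z):
    o,d=ray(name,u,v);return o+d*(z-o[2])/d[2]
def tri(a,b):
    (o1,d1),(o2,d2)=ray("top",*a),ray("side",*b)
    s=np.linalg.lstsq(np.c_[d1,-d2],o2-o1,rcond=None)[0]
    p,q=o1+s[0]*d1,o2+s[1]*d2;return (p+q)/2,np.linalg.norm(p-q)
E
python3 - <<'E'
from h import *
for n in("top","side"):
    im=snapshot(n);cv2.imwrite(f"pics/{n}0.png",im[:,:,::-1])
s=sense();print(s["t"],s["tcp_pos"],s["tool_rot"],s["finger_gap"],s["force"])
for n in("top","side"):
    c=calibration(n);print(-np.array(c["R"]).T@c["t"])
E
```

```text
0.1 [0.19080867 0.59450321 0.23043091] [ 1.54753797e-01  9.87952609e-01 -9.00276700e-04 -3.05533934e-04] 1.0002003215402437 [ 0.60338334 -0.17147483  0.3943637 ]
[0.26748948 0.00264791 1.38794689]
[0.14964708 1.17413012 0.99450222]
```

View pics/top0.png

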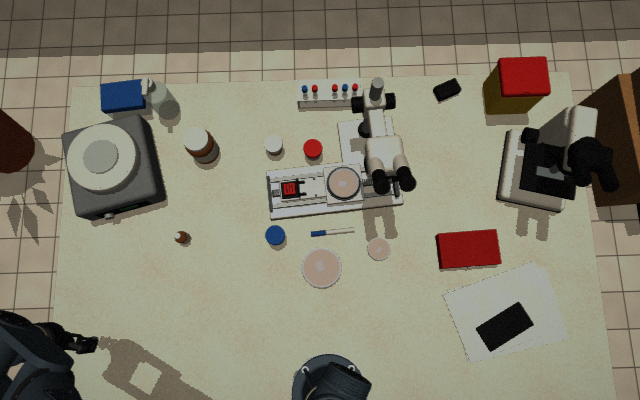

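View pics/side0.png

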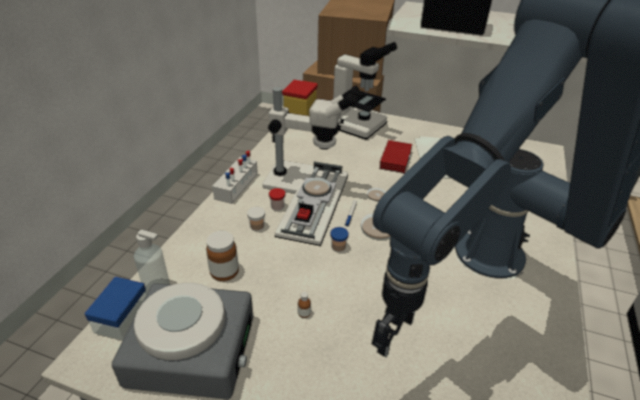

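The top view shows the red button near (290,189), the dish on the carriage near (344,183) and the head to its right. The side view shows the button near (304,213). The carriage slides roughly along world -y, to the right in the top view.

```bash
cat > m.py <<'E'
from h import *
def red(im,x0,x1,y0,y1):
    h=cv2.cvtColor(im,cv2.COLOR_RGB2HSV);m=((h[...,0]<8)|(h[...,0]>172))&(h[...,1]>150)&(h[...,2]>70)
    k=np.zeros(m.shape,np.uint8);k[y0:y1,x0:x1]=m[y0:y1,x0:x1]
    k=cv2.morphologyEx(k,cv2.MORPH_CLOSE,np.ones((5,5)))
    n,_,st,c=cv2.connectedComponentsWithStats(k);i=1+st[1:,4].argmax();return c[i],st[i]
E
python3 - <<'E'
from m import *
T=cv2.imread("pics/top0.png")[:,:,::-1];S=cv2.imread("pics/side0.png")[:,:,::-1]
a,sa=red(T,270,305,175,205);b,sb=red(S,290,320,200,225);print(a,sa,b,sb,tri(a,b),onplane("top",*a,.066),onplane("side",*b,.066))
# dish ellipse
h=cv2.cvtColor(T,cv2.COLOR_RGB2HSV)
m=((h[...,0]<14)&(h[...,1]>40)&(h[...,2]>120)).astype(np.uint8);k=np.zeros_like(m);k[160:205,325:365]=m[160:205,325:365]
n,_,st,c=cv2.connectedComponentsWithStats(k);i=1+st[1:,4].argmax();print(c[i],st[i],onplane("top",*c[i],.06))
big=np.hstack([cv2.resize(T[120:225,255:425],None,fx=4,fy=4,interpolation=3)]);cv2.imwrite("pics/topc.png",big[:,:,::-1])
big=cv2.resize(S[150:250,260:360],None,fx=6,fy=6,interpolation=3);cv2.imwrite("pics/sidec.png",big[:,:,::-1])
E
```

```text
[288.98412698 188.33333333] [283 183  13  12 126] [303.28571429 213.08571429] [297 208  13  11 105] (array([0.57653245, 0.09790694, 0.06112733]), np.float64(0.0006699441911860312)) [0.57573491 0.09762106 0.066     ] [0.57394946 0.10355762 0.066     ]
[338.45454545 173.81818182] [337 171   5   6  11] [ 0.61626418 -0.0481531   0.06      ]
```

View pics/topc.png

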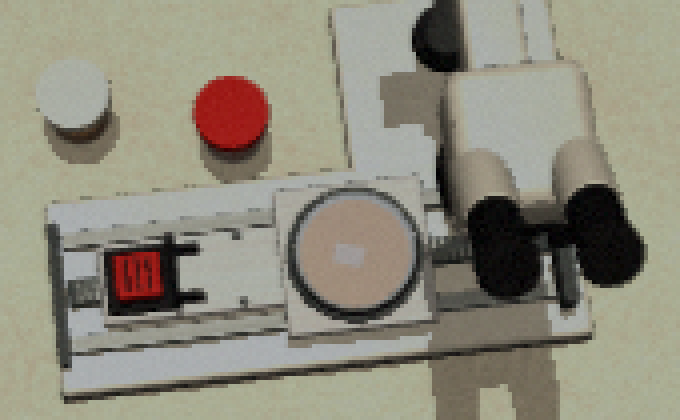

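View pics/sidec.png

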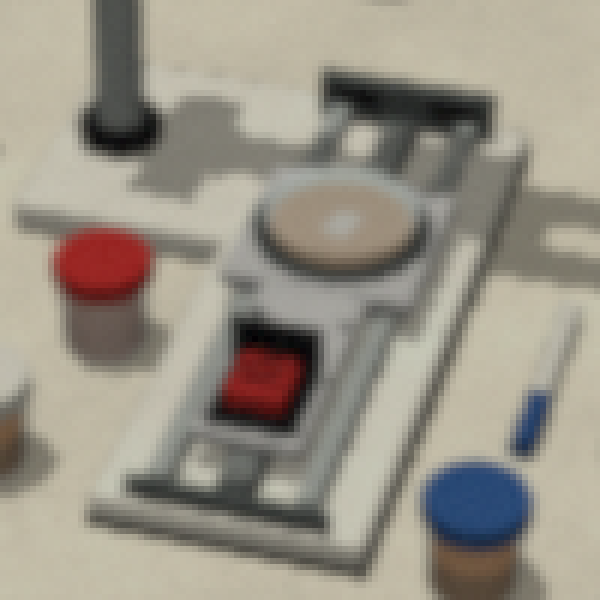

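The crops confirm the layout: button around (137,277), fence to its right at (175-205,250-297), dish (355,254) in the top crop. The black end stop is at (568,275), and the base's left corners are at (50,205) and (65,400).

```bash
python3 - <<'E'
from m import *
f=lambda u,v,z:onplane("top",255+u/4-.4,120+v/4-.4,z).round(4)
A,B,C=f(50,205,.022),f(64,398,.022),f(592,335,.022);print("base",A,B,C,np.linalg.norm(A-B),np.linalg.norm(B-C))
print("axis",np.degrees(np.arctan2(*(B-C)[1::-1])))
d=f(355,254,.061);b=f(137,277,.066);print("dish",d,b,np.linalg.norm((d-b)[:2]),np.degrees(np.arctan2(*(b-d)[1::-1])))
e=f(568,275,.042);print("stop",e,np.linalg.norm((e-b)[:2]), "dist left end", (A+B)/2, np.linalg.norm(((A+B)/2-b)[:2]))
print(calibration("wrist")["mount"])
E
```

```text
base [0.6425 0.1663 0.022 ] [0.494  0.1569 0.022 ] [ 0.5293 -0.2371  0.022 ] 0.14879721099536775 0.39557817179414745
axis 95.11968335170616
dish [ 0.5875 -0.0614  0.061 ] [0.5742 0.098  0.066 ] 0.15995389960860598 94.76959109930384
stop [ 0.5711 -0.2188  0.042 ] 0.316815166934918 dist left end [0.56825 0.1616  0.022  ] 0.06387771520647872
[[ 2.72554867e-04 -9.51388854e-01 -3.07992166e-01  7.93827404e-02]
 [ 9.99999647e-01  1.46122421e-05  8.39803331e-04 -4.44544736e-04]
 [-7.94479073e-04 -3.07992286e-01  9.51388522e-01 -1.41992354e-01]
 [ 0.00000000e+00  0.00000000e+00  0.00000000e+00  1.00000000e+00]]
```

Emit:
apply_moves:
  plan:
    - [0,0,0,0,0,0.167,1]
    - [0,0,0,0,0,0.167,1]
    - [0,0,0,0,0,0.167,1]
    - [0,0,0,0,0,0.167,1]
    - [0,0,0,0,0,0.167,1]
    - [0,0,0,0,0,0.167,1]
    - [0,0,0,0,0,0.167,1]
    - [0,0,0,0,0,0,1]

```text
t: 1.1
tcp_pos: [0.1909, 0.5947, 0.2308]
tool_rot: [0.674, 0.739, -0.001, 0.0]
force: [-0.2, -0.5, 0.5]
finger_gap: 0.0
gripper_force: 0.0
```

Emit:
apply_moves:
  plan:
    - [-0.044,0.028,0,0,0,0,1]
    - [-0.044,0.028,0,0,0,0,1]
    - [-0.044,0.028,0,0,0,0,1]
    - [-0.044,0.028,0,0,0,0,1]
    - [-0.044,0.028,0,0,0,0,1]
    - [-0.044,0.028,0,0,0,0,1]
    - [0,0,0,0,0,0,1]
    - [0,0,0,0,0,0,1]

```text
t: 2.1
tcp_pos: [0.3821, 0.3475, 0.2312]
tool_rot: [0.674, 0.739, -0.0, -0.0]
force: [-1.1, 0.2, -0.2]
finger_gap: 0.002
gripper_force: 0.0
```

Emit:
apply_moves:
  plan:
    - [-0.044,0.028,0,0,0,0,1]
    - [-0.044,0.028,0,0,0,0,1]
    - [-0.044,0.028,0,0,0,0,1]
    - [-0.044,0.028,0,0,0,0,1]
    - [-0.044,0.028,0,0,0,0,1]
    - [-0.044,0.028,0,0,0,0,1]
    - [0,0,0,0,0,0,1]
    - [0,0,0,0,0,0,1]

```text
t: 3.1
tcp_pos: [0.5727, 0.1014, 0.2309]
tool_rot: [0.673, 0.739, -0.0, -0.001]
force: [-0.8, -0.0, -0.6]
finger_gap: 0.002
gripper_force: 0.0
```

```bash
cat > w.py <<'E'
from m import *
from scipy.spatial.transform import Rotation as Rn
def wray(s,u,v):
    c=calibration("wrist");M=np.array(c["mount"]);R=Rn.from_quat(s["tool_rot"]).as_matrix()
    d=R@M[:3,:3]@np.linalg.solve(np.array(c["camera_matrix"]),[u,v,1.])
    return np.array(s["tcp_pos"])+R@M[:3,3],d
def wplane(s,u,v,z):
    o,d=wray(s,u,v);return o+d*(z-o[2])/d[2]
E
python3 - <<'E'
from w import *
s=sense();im=snapshot("wrist");cv2.imwrite("pics/w0.png",im[:,:,::-1])
import json;json.dump({k:list(map(float,s[k])) for k in("tcp_pos","tool_rot")},open("w0.json","w"))
print(s["tcp_pos"],s["tool_rot"],s["q"],s["t"])
c,st=red(im,0,640,0,400);print(c,st,wplane(s,*c,.066))
E
```

```text
[0.57269539 0.10137807 0.23087146] [ 6.73443585e-01  7.39237993e-01 -3.34139354e-04 -9.02802354e-04] [-1.71861965e-02  4.70026628e-01  1.54336102e+00  7.64226670e-04
  1.13000209e+00 -1.10593868e-01] 3.1
[433.22571429 256.26857143] [ 407  231   54   51 2100] [0.69378856 0.0329268  0.066     ]
```

View pics/w0.png

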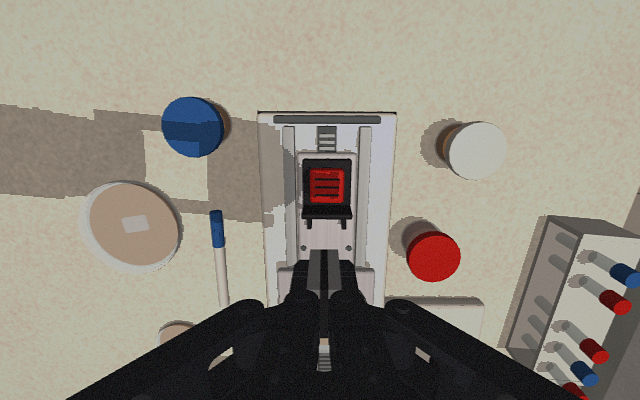

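The wrist view shows the button at (326,186), the fence on its lower (end-stop) side at row 211, the rail centred at column 326, and the closed fingers above the tail.

```bash
python3 - <<'E'
from w import *
import json
s=json.load(open("w0.json"));im=cv2.imread("pics/w0.png")[:,:,::-1]
c,st=red(im,290,360,160,206);print(c,st);p=wplane(s,*c,.066);print(p)
for z in(.06,.066):print(z,wplane(s,(st[0]+st[0]+st[2])/2,(st[1]+st[1]+st[3])/2,z),np.linalg.norm(wplane(s,st[0],186,z)-wplane(s,st[0]+st[2],186,z)))
# height: wrist x top, wrist x side
T=(288.98,188.33);S=(303.29,213.09)
o,d=wray(s,*c)
for n,q in(("top",T),("side",S)):
    o2,d2=ray(n,*q);k=np.linalg.lstsq(np.c_[d,-d2],o2-o,rcond=None)[0];print(n,(o+k[0]*d+o2+k[1]*d2)/2,np.linalg.norm(o+k[0]*d-o2-k[1]*d2))
f=wplane(s,326,208,.08);print("fence",f)
l1,l2=wplane(s,258,112,.022),wplane(s,396,112,.022);print("base end",l1,l2,np.linalg.norm(l1-l2))
R=Rn.from_quat(s["tool_rot"]).as_matrix();print("tool delta",R.T@(p-np.array(s["tcp_pos"])),R[:,0])
E
```

```text
[326.56260575 184.97884941] [ 310  168   35   35 1182]
[0.57497839 0.09931809 0.066     ]
0.06 [0.57615168 0.09730126 0.06      ] 0.03488606608368217
0.066 [0.5759408  0.09888043 0.066     ] 0.03421718350691817
top [0.575705   0.09820086 0.06332016] 0.0015071041462863318
side [0.57551074 0.09839322 0.06170849] 0.0008808325769270614
fence [0.57617096 0.08036813 0.08      ]
base end [0.49766376 0.15933016 0.022     ] [0.64089292 0.17275022 0.022     ] 0.14385648311671265
tool delta [-0.00240913  0.00236357  0.1648656 ] [-9.29458453e-02  9.95670772e-01  8.84723593e-04]
```

Emit:
apply_moves:
  plan:
    - [-0.003,0.003,0.04,0,0,0,1]
    - [0,0,0.04,0,0,0,1]
    - [0,0,0.04,0,0,0,1]
    - [0,0,0.03,0,0,0,1]
    - [0,0,0.004,0,0,0,1]
    - [0,0,0,0,0,0,1]
    - [0,0,0,0,0,0,1]

```text
t: 4.03
tcp_pos: [0.5779, 0.0976, 0.0789]
tool_rot: [0.674, 0.739, 0.001, 0.001]
force: [0.3, 0.8, 0.2]
finger_gap: 0.0
gripper_force: 0.0
```

```bash
python3 - <<'E'
from w import *
s=sense();print(s["tcp_pos"],s["force"])
im=snapshot("wrist");cv2.imwrite("pics/w1.png",im[100:400,160:480,::-1])
E
```

```text
[0.57792488 0.09756388 0.0789161 ] [0.33978108 0.81352386 0.15598761]
```

View pics/w1.png

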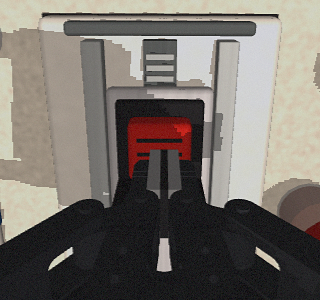

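The fingertips stand over the cap, centred (crop 163,150) and behind the fence. Now I'll press down.

Emit:
apply_moves:
  plan:
    - [0,-0.001,0.008,0,0,0,1]
    - [0,0,0.005,0,0,0,1]
    - [0,0,0.003,0,0,0,1]
    - [0,0,0,0,0,0,1]

```text
t: 4.58
tcp_pos: [0.5759, 0.0969, 0.0614]
tool_rot: [0.674, 0.739, -0.0, -0.0]
force: [-0.2, 0.4, 4.3]
finger_gap: -0.002
gripper_force: 2.4
```

Emit:
apply_moves:
  plan:
    - [0,0,0.003,0,0,0,1]
    - [0,0,0.003,0,0,0,1]
    - [0,0,0,0,0,0,1]
    - [0,0,0,0,0,0,1]

```text
t: 5.08
tcp_pos: [0.5759, 0.0969, 0.0561]
tool_rot: [0.674, 0.739, -0.0, 0.0]
force: [-1.3, -0.3, 7.3]
finger_gap: -0.003
gripper_force: 3.6
```

Emit:
apply_moves:
  plan:
    - [0,0,0.001,0,0,0,1]
    - [0,0,0.001,0,0,0,1]
    - [0,0,0,0,0,0,1]

```text
t: 5.45
tcp_pos: [0.576, 0.0969, 0.0558]
tool_rot: [0.674, 0.739, 0.0, 0.0]
force: [-4.3, -0.3, 18.6]
finger_gap: 0.003
gripper_force: 9.2
```

Emit:
apply_moves:
  plan:
    - [-0.003,0,0,0,0,0,1]
    - [-0.005,0,0,0,0,0,1]
    - [-0.006,0,0,0,0,0,1]
    - [-0.006,0,0,0,0,0,1]
    - [-0.006,0,0,0,0,0,1]
    - [-0.004,0,0,0,0,0,1]
    - [0,0,0,0,0,0,1]

```text
t: 6.32
tcp_pos: [0.5787, 0.0665, 0.0559]
tool_rot: [0.674, 0.739, -0.0, 0.0]
force: [-4.9, -1.1, 19.2]
finger_gap: -0.004
gripper_force: 9.3
```

```bash
python3 - <<'E'
from w import *
s=sense();print(s["tcp_pos"],s["force"])
a=snapshot("top");w=snapshot("wrist")
cv2.imwrite("pics/s1.png",np.hstack([cv2.resize(a[130:230,255:415],(480,300),interpolation=3),w[100:400,160:480]])[:,:,::-1])
E
```

```text
[0.57869231 0.06648329 0.05586002] [-4.91524368 -1.10747556 19.20248804]
```

View pics/s1.png

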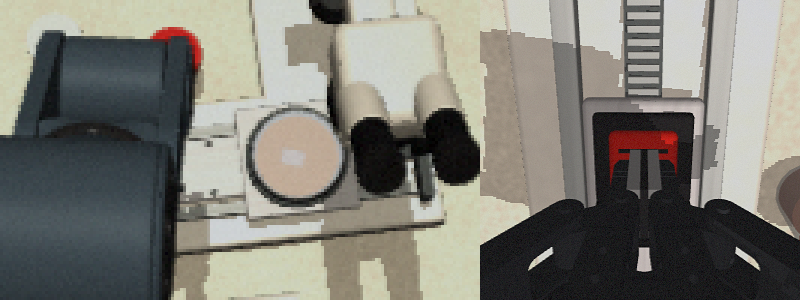

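The carriage, with the dish seated, moved along with the fingertips, and the cap is still under the tips. I'll continue.

Emit:
apply_moves:
  plan:
    - [-0.004,0,0,0,0,0,1]
    - [-0.007,0,0,0,0,0,1]
    - [-0.008,0,0,0,0,0,1]
    - [-0.008,0,0,0,0,0,1]
    - [-0.008,0,0,0,0,0,1]
    - [-0.007,0,0,0,0,0,1]
    - [-0.004,0,0,0,0,0,1]
    - [0,0,0,0,0,0,1]

```text
t: 7.42
tcp_pos: [0.5828, 0.0205, 0.0558]
tool_rot: [0.674, 0.739, -0.0, 0.0]
force: [-4.7, -1.9, 19.3]
finger_gap: -0.002
gripper_force: 9.3
```

Emit:
apply_moves:
  plan:
    - [-0.003,0,0,0,0,0,1]
    - [-0.003,0,0,0,0,0,1]
    - [-0.003,0,0,0,0,0,1]
    - [0,0,0,0,0,0,1]

```text
t: 7.92
tcp_pos: [0.5835, 0.0118, 0.0559]
tool_rot: [0.674, 0.739, -0.0, 0.0]
force: [-4.5, -0.7, 18.5]
finger_gap: 0.0
gripper_force: 9.3
```

Emit:
apply_moves:
  plan:
    - [-0.002,0,0,0,0,0,1]
    - [-0.002,0,0,0,0,0,1]
    - [0,0,0,0,0,0,1]

```text
t: 8.3
tcp_pos: [0.5838, 0.008, 0.0558]
tool_rot: [0.674, 0.739, -0.0, 0.0]
force: [-4.8, -1.0, 18.7]
finger_gap: 0.002
gripper_force: 9.3
```

Emit:
apply_moves:
  plan:
    - [-0.002,0,0,0,0,0,1]
    - [-0.002,0,0,0,0,0,1]
    - [0,0,0,0,0,0,1]

```text
t: 8.68
tcp_pos: [0.5841, 0.0054, 0.0558]
tool_rot: [0.674, 0.738, 0.001, -0.001]
force: [-4.0, 4.2, 18.5]
finger_gap: -0.002
gripper_force: 9.5
```

Emit:
apply_moves:
  plan:
    - [-0.002,0,0,0,0,0,1]
    - [0,0,0,0,0,0,1]

```text
t: 8.93
tcp_pos: [0.584, 0.0053, 0.0558]
tool_rot: [0.675, 0.738, 0.002, -0.002]
force: [-4.0, 10.1, 18.8]
finger_gap: 0.002
gripper_force: 9.8
```

Emit:
apply_moves:
  plan:
    - [-0.001,0,0,0,0,0,1]
    - [0,0,0,0,0,0,1]

```text
t: 9.18
tcp_pos: [0.5841, 0.0052, 0.0559]
tool_rot: [0.675, 0.738, 0.002, -0.002]
force: [-3.7, 12.5, 19.5]
finger_gap: 0.004
gripper_force: 9.9
```

The force along the slide has risen sharply with no further motion, so the carriage is against the stop. I'll release by rising straight up while keeping a slight push.

Emit:
apply_moves:
  plan:
    - [0.001,0,-0.001,0,0,0,1]
    - [0,0,-0.001,0,0,0,1]
    - [0,0,-0.002,0,0,0,1]
    - [0,0,-0.002,0,0,0,1]
    - [0,0,-0.003,0,0,0,1]
    - [0,0,0,0,0,0,1]

```text
t: 9.93
tcp_pos: [0.5845, 0.003, 0.0627]
tool_rot: [0.674, 0.739, 0.0, -0.0]
force: [-0.9, 2.7, 5.2]
finger_gap: -0.0
gripper_force: 2.2
```

Emit:
apply_moves:
  plan:
    - [0,0,-0.003,0,0,0,1]
    - [0,0,-0.004,0,0,0,1]
    - [0,0,-0.01,0,0,0,1]
    - [0,0,-0.02,0,0,0,1]
    - [0,0,0,0,0,0,1]

```text
t: 10.55
tcp_pos: [0.586, 0.0017, 0.1008]
tool_rot: [0.674, 0.738, 0.001, 0.002]
force: [0.1, -0.0, 0.1]
finger_gap: -0.0
gripper_force: 0.0
```

Contact ended at about the raised-cap height. Now I'll back off up and toward the tail so the cameras can see.

Emit:
apply_moves:
  plan:
    - [0.02,0,-0.03,0,0,0,1]
    - [0.04,0,-0.04,0,0,0,1]
    - [0.045,0,-0.03,0,0,0,1]
    - [0.045,0,0,0,0,0,1]
    - [0.045,0,0,0,0,0,1]
    - [0.045,0,0,0,0,0,1]
    - [0,0,0,0,0,0,1]
    - [0,0,0,0,0,0,1]

```text
t: 11.55
tcp_pos: [0.5625, 0.2409, 0.1986]
tool_rot: [0.674, 0.739, -0.001, -0.0]
force: [0.5, 0.2, -0.3]
finger_gap: 0.002
gripper_force: 0.0
```

```bash
python3 - <<'E'
from w import *
s=sense();print(s["t"],s["tcp_pos"],s["force"])
a=snapshot("top");b=snapshot("side");
cv2.imwrite("pics/e1.png",np.hstack([cv2.resize(a[130:230,265:415],(450,300),interpolation=3),cv2.resize(b[140:260,250:380],(325,300),interpolation=3)])[:,:,::-1])
try:
    p,sp=red(a,300,340,170,205);print(p,sp,onplane("top",*p,.066))
    q,sq=red(b,288,340,175,225);print(q,sq,tri(p,q))
except Exception as e:print(e)
E
```

```text
11.55 [0.56248779 0.24085023 0.1986447 ] [ 0.50224814  0.21408247 -0.28469634]
[320.02919708 184.66423358] [314 179  13  12 137] [0.5838142  0.00693137 0.066     ]
[311.42222222 196.46666667] [306 192  12  10  90] (array([0.58420602, 0.00681678, 0.0611762 ]), np.float64(0.0015055444085147916))
```

View pics/e1.png

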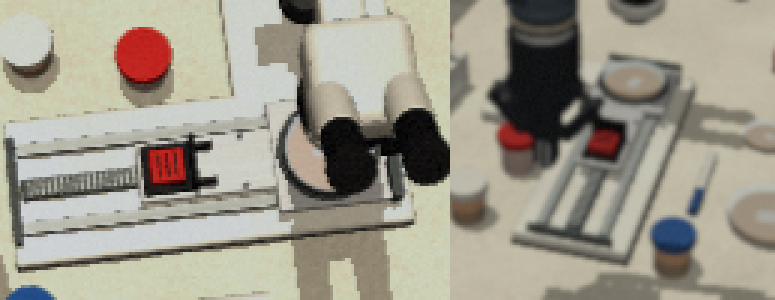

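The picture shows the carriage plate against the black end stop, with the dish still in its recess. The cap's measured height is the same as before the press, and the pots and marker are where they were.

```bash
python3 -c "
from station import *
print(sign_off())"
```

```text
the job is handed in; nothing more can be done
None
```

I slid the carriage about 92 mm, until it came up hard against its end stop, then let the button spring back up to lock it. The dish looks still seated in its recess, and the job is handed in at about 12 s; no verdict came back.

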